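# Pin the part sled at its marking station with a linchpin

## Robot

A 7-joint arm with a two-finger parallel gripper is mounted at the origin on a cart in front of the work surface, level with it; the furniture and walls round the work are solid. World frame = base frame: x ahead of the robot, y to its left, z up, the work surface at z = 0. Lengths are in m, angles in rad, forces in N, time in s.
With the tool pointing down it reaches from about 0.4 to 0.85 m from the base axis. Payload 10.4 kg.
Tool frame: the origin (TCP) lies between the finger pads; the fingertips stand 11 mm ahead of it and the grasp point (between the pads) lies 8 mm behind it (r.tcp_to_tips is the distance from the TCP to the fingertips, in m); z points along the fingers, y is the line along which they close (so a half turn about z gives the same grasp; the last joint's range is limited). The gripper opens to 87 mm and grips with 3 to 60 N. Pads are 19 mm wide; open, the fingers measure 117 mm over their backs; the gripper's body (75 mm by 190 mm) begins 51 mm behind the grasp point.
Start: joints at [-1.142, 0.332, -0.065, 1.46, 0.022, 1.35, -0.088], TCP at [0.273, 0.562, 0.234] pointing down, gripper open.
Joint ranges: [-2.6, 2.6], [-0.5, 2.12], [-1.47, 1.34], [0.16, 2.42], [-1.27, 4.41], [0.06, 2.06], [-2.6, 2.6]. Speed limits (rad/s): [2.22, 2.22, 2.79, 2.79, 3.14, 3.14, 3.14].

## Interface

Orientations are given as a unit quaternion [x, y, z, w].
In Python, from bench import r gives the robot as it stands. The module is installed in compiled form; this text tells all that it offers.
- The arm moves only by the shell command python3 -m crank 'ROWS' [FORCE]. ROWS is JSON, a list of rows, each an object of numbers: "claw": the closure, from -1 (fully open) to 1 (shut); "dx", "dy", "dz": the shift along the tool's x, y, z each as a share of 3 cm, from -1 to 1; "ax", "ay", "az": the turn, a rotation vector about the tool's x, y, z each as a share of 6 degrees, from -1 to 1. A call has 1 to 8 rows; each row shifts and turns the commanded pose from where the row before left it, along the tool's axes as they then stand; what a row does not reach is not made up. A row lasts 1/12 s, in which the tool goes at most 41.7 mm and 7.16 degrees, less where a joint would pass 70% of its speed; a pose out of reach is approached as far as the arm can. A call with a number of a shift or a turn outside -1 to 1 is refused whole. A call with a gripper value outside its range is refused whole. The fingers move at their own pace and stop on an object; FORCE is the grip in N (left out, the last holds). Time passes only in rows, so rows that do not move let the fingers close. It gives the time, the measured TCP pose, the force, the opening and the grip force at its end, in the units of the state.
- r.read_state(): the state, without advancing time (a new reading comes with each control period).
- r.camera(name): name is "side" or "top"; returns a dict with "color" (400x640x3 uint8, red, green, blue), "mtx" (3x3 intrinsics, pixels), "k1" (the pictures are not rectified: a ray, as slopes to the right and down, at radius r is drawn at 1 + k1 r^2 times it, then the intrinsics apply), "R" (3x3) and "t" (3): a world point X has camera coordinates R X + t. Camera axes: x right, y down, z forward; pixel columns grow to the right and rows downward; lengths in m; the calibration is good to about 2 mm. A picture is of the moment at which its call begins. There is no depth.
- r.close_job(): hands the job in; it is judged then, once.
The state is a dict: "time": time; "joint_positions": joint angles; "joint_vel": joint speeds; "joint_torque": joint torques, N m; "ee_pos": TCP position; "eef_rot": TCP orientation; "ft_force": force on the tool from outside, world axes, zero at the start; "torque": the same for the moment, N m; "width": finger opening in m; "grip_force": force on a finger pad.
Only numpy, scipy, OpenCV 4.12 (cv2) and the standard library are available. Lean on these libraries where they do the work, as an engineer would, in place of code of your own. Each camera call takes 0.05 s, during which the arm holds its last target. There are 200 camera calls.

## Task

Lock the part sled at its marking station: gently push the sled home against the bracket so that the tongue's cross hole comes clear in front of it, take the linchpin (the pin with the spring ring) from the rack and put it down through the cross hole until its collar sits on the tongue, ring pointing out over the tongue's free end. Then swing the ring down over the end of the tongue until it snaps shut under the pin's tip, and let go. The tongue swings loosely in its window, so find the hole by feel and do not force the pin; leave the plain dowel in the rack and the things lying about where they are.

Things in the scene. Friction and masses are not known exactly. Their poses are not given: they have to be found in the camera images.
- station: fixed aluminium base plate 185 x 104 x 12 mm with rails and an upright bracket. Origin on the desk under pin_place; x runs along the rails from the tongue's free end through the bracket to the sled (base from x = -35 to +150 mm), y across, z up. In front of the bracket only the tongue stands over the base
- bracket (a point): middle of the window in the dark steel bracket, at its front face: station x = +9 mm, 68.5 mm above the desk, axes as the station's. The bracket is 10 mm thick (back face at station x = +19 mm), 96 mm wide, its top 91 mm above the desk; the window is 34 mm wide, from 53 to 84 mm above the desk
- pin_place (a point): fixed point of the station at its x = y = 0, 80 mm up: nominal place of the hole's mouth with the sled home and the tongue straight. The true hole then lies up to 6.5 mm to either side of it (station y) and within 0.5 mm along x; this is not measured: find it by feel. While the sled is over 3 mm short of home the bracket covers the hole
- tongue_pivot (a point): sled end of the tongue, its vertical pivot, 50 mm behind the hole, 68 mm up; moves with the sled. The tongue is a flat steel bar 22 mm wide, 24 mm thick (56 to 80 mm above the desk), through the window; vertical through hole 11 mm in diameter, 13 mm from its end. It swings sideways at about 1 N on its end, up to 6.5 mm each way at the hole, and stays where it is left
- sled (a joint): position of the sled on its rails, m: starts at 0 to 0.008, home at 0.024 (a hard stop, front face on the bracket); grows as the sled moves to station -x. Sliding it takes about 3 N and it stays where it is left
- sled_back (a point): middle of the sled's flat rear face (68 mm wide, 23 to 91 mm above the desk, looking to station +x), 65 mm above the desk; moves with the sled. Push here to station -x. The sled is an aluminium block 76 mm long with a black top; a round black cap 67 mm across lies on it, up to 104 mm. Behind it the rails are 22 mm above the desk
- rack: fixed grey block, 40 x 92 mm, top 46 mm above the desk, on a foot 64 x 110 x 6 mm, with two vertical holes, 12 mm in diameter and 40 mm deep, at y = -24 and +24 mm: one holds the linchpin, the other the plain dowel, either way round. Origin on the desk under its centre, y along the row of holes
- linchpin: steel pin with a spring ring, 0.1 to 0.16 kg, upright in the rack. Origin on the axis at the underside of its collar (18 mm across, 3 mm thick), z up. Shank 10 mm in diameter down to a tip 36 mm below, the last 2 mm tapering to 8.6 mm. The open ring points to the pin's -x, which goes to the station's -x in the tongue; its yaw in the rack varies
- pin_grip (a point): middle of the linchpin's grip block, 24.5 mm above its origin: 14 mm along the pin's x, 16 mm along its y, 21 mm high (14 to 35 mm above the collar's underside). Hold it here, across either pair of faces; the ring's wire lies below it
- ring (a joint): angle of the ring, rad: 0 open (5 degrees above level, a stop), 1.66 shut (straight down beside the pin, passing 5 mm below its tip; a stop). Hinge along the pin's y, 9 mm above its origin. Over-centre spring: leaving the open stop takes about 0.11 Nm (2.2 N at the far end), falling to nothing at 0.65 rad; past that it snaps shut by itself
- ring_end (a point): middle of the ring's far end: wire 4.5 mm thick, its centre line 52 mm from the hinge; the ring is 43 mm wide at its widest, 26 mm from the hinge. Press it down here; shut, the ring goes round the tongue
- dowel: plain steel dowel with a round head (17 mm across, 9 mm high) and no ring, standing in the other rack hole; stays there. Origin at the underside of its head
- sachet: yellow sachet 86 x 112 x 10 mm; bystander, origin under its centre
- usb_stick: silver stick 17 x 53 x 8 mm; bystander, origin under its centre
- bush2: brass turned bush, 21 mm across, 16 mm high; bystander, origin under its centre

How it is judged:
On the way, in this order (a step that is already met when the one before it is completed fails the run):
1. the sled is home against the bracket (value of joint sled above 0.0215 m), for 0.2 s.
2. the linchpin stands down through the cross hole, collar on the tongue, ring still open (value of joint sled above 0.0215 m and z of linchpin in the frame of pin_place between -0.003 and 0.003 m and horizontal distance between linchpin and pin_place below 0.0095 m and angle between linchpin's own z axis and vertical below 0.12 rad and value of joint ring below 0.5 rad), for 0.2 s.
At the end, for the whole second after the job is handed in: Sled within 2.5 mm of home; linchpin upright (7 degrees) through the cross hole, collar within 3 mm of the tongue and 9.5 mm of the nominal place, ring within 0.16 rad of shut, pin turned less than 0.5 rad from the tongue; all let go and at rest (value of joint sled above 0.0215 m and z of linchpin in the frame of pin_place between -0.003 and 0.003 m and horizontal distance between linchpin and pin_place below 0.0095 m and angle between linchpin's own z axis and vertical below 0.12 rad and value of joint ring above 1.5 rad and angle between the x axis of linchpin and the x axis of station, either way round below 0.5 rad and linear speed of linchpin below 0.02 m/s and contact force between the fingers and linchpin below 0.2 N and contact force between the fingers and station below 0.2 N); the robot touches nothing.
It fails at once if the linchpin presses on the station with more than 40 N (contact force between linchpin and station above 40 N).
It fails at once if the gripper pushes the station or its sled with more than 40 N (contact force between the arm and station above 40 N).
It fails at once if the linchpin is dropped or laid over (angle between linchpin's own z axis and vertical above 1 rad).
It fails at once if the plain dowel is taken or knocked out of the rack (distance of dowel from where it was at the start of the episode above 0.02 m).
It fails at once if one of the things lying about is moved by more than 3 cm (distance of any of sachet, usb_stick, bush2 from where it was at the start of the episode above 0.03 m).
It also fails if it takes over 67 s, if anything falls off the work surface, if the arm or the gripper's body presses on something with over 40 N, if the wrist force passes 120 N, or if a joint passes its speed limit or range.

## Working session

There is one attempt and no reset: what is moved stays moved. The work goes in short steps, Python scripts to look and compute and a shell command to move; the robot and the scene stay as the last step left them, time stands still between calls to the robot, and variables do not carry over. Pictures are saved under pics/ and viewed, at most 10 in all, crops included, and the job is handed in when it is done.

```bash
mkdir -p pics
python3 - <<'E'
from bench import r
import cv2
s=r.read_state();print({k:(s[k]) for k in('time','ee_pos','eef_rot','width','ft_force')})
for n in('side','top'):
    c=r.camera(n);cv2.imwrite(f'pics/{n}0.png',c['color'][...,::-1]);print(n,c['mtx'],c['k1'],c['R'],c['t'])
E
```

```text
{'time': 0.0, 'ee_pos': array([0.27270806, 0.56194109, 0.23273326]), 'eef_rot': array([ 2.23970282e-01,  9.74595697e-01, -7.25401336e-04, -1.17781800e-04]), 'width': 0.08676710819923897, 'ft_force': array([-0.53908698,  0.29277708, -0.29526017])}
side [[431.28145795   0.         322.74924398]
 [  0.         431.28145795 194.54238903]
 [  0.           0.           1.        ]] -0.09970937599028779 [[-0.98831485 -0.1524093  -0.00227323]
 [-0.08802173  0.58283528 -0.8078089 ]
 [ 0.12444251 -0.79816943 -0.58944009]] [0.52149971 0.09629996 0.84563947]
top [[435.11603808   0.         320.76614543]
 [  0.         435.11603808 197.71624218]
 [  0.           0.           1.        ]] 0.0037774901128273834 [[ 0.01571717 -0.99957326 -0.0246226 ]
 [-0.99785713 -0.01411639 -0.06388951]
 [ 0.06351466  0.025574   -0.99765318]] [0.02561125 0.54613453 0.87426159]
```

View pics/top0.png

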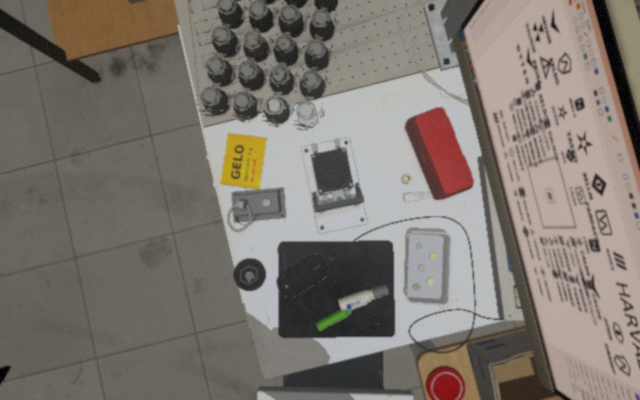

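View pics/side0.png

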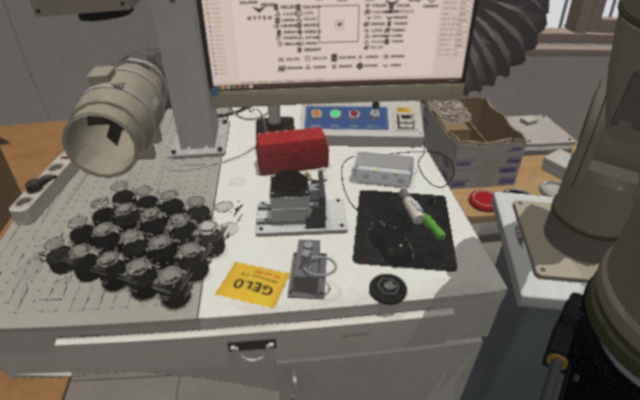

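Top view: station around (337,185), with the sled cap at (332,168) and the tongue's free end pointing down in the image. The rack is at (258,204) with the ring at (240,213), and the sachet at (243,161). I'll zoom in.

```bash
cat > h.py <<'E'
import numpy as np,cv2
from bench import r
from scipy.spatial.transform import Rotation as Ro
def cam(n): return r.camera(n)
def unproj(c,uv,z):
    d=np.array([c['k1'],0,0,0,0.])
    p=cv2.undistortPoints(np.array([[uv]],float),c['mtx'],d)[0,0]
    ray=c['R'].T@np.array([p[0],p[1],1]);o=-c['R'].T@c['t']
    return o+ray*(z-o[2])/ray[2]
def proj(c,X):
    return cv2.projectPoints(np.atleast_2d(X).astype(float),cv2.Rodrigues(c['R'])[0],c['t'],c['mtx'],np.array([c['k1'],0,0,0,0.]))[0][:,0]
def crop(c,x0,y0,w,h,s,f):
    cv2.imwrite(f,cv2.resize(c['color'][y0:y0+h,x0:x0+w,::-1],None,fx=s,fy=s,interpolation=cv2.INTER_CUBIC))
E
python3 - <<'E'
from h import *
c=cam('top');crop(c,215,125,160,115,5,'pics/t1.png')
c=cam('side');crop(c,245,160,110,142,4,'pics/s1.png')
E
```

```text
(no output)
```

View pics/t1.png

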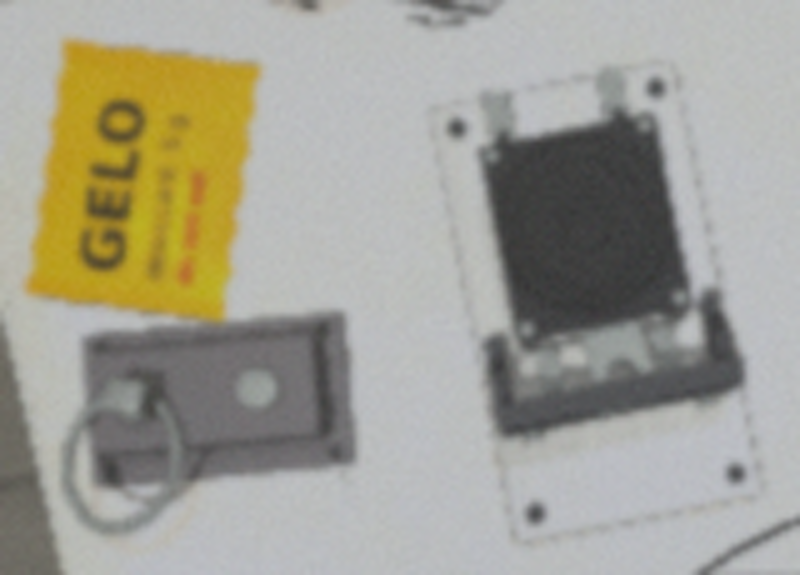

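View pics/s1.png

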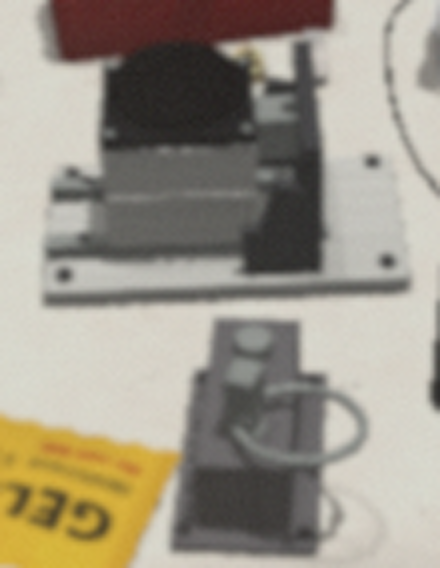

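The top crop shows the base screws at (457,128), (656,88), (735,474) and (536,514). The pin's grip block is at (124,395), the ring end near (108,532), and the dowel head at (258,389). In the side crop, the screws are at (64,274), (387,260) and (373,160), the block top at (247,372), and the ring end near (366,430).

Run:
```python
from h import *
T=cam('top');S=cam('side')
t=lambda u,v:((u+.5)/5-.5+215,(v+.5)/5-.5+125)
s=lambda u,v:((u+.5)/4-.5+245,(v+.5)/4-.5+160)
def P(n,tp,sp,z):
    print(n,unproj(T,t(*tp),z).round(4) if tp else'', unproj(S,s(*sp),z).round(4) if sp else '')
q=[unproj(T,t(*p),.012)[:2] for p in[(457,128),(656,88),(735,474),(536,514)]]
print(np.round(q,4))
b=[unproj(T,t(*p),.012)[:2] for p in[(432,105),(672,65),(760,492),(515,542)]];print('base',np.round(b,4))
for a in(q,b):
    a=np.array(a);cen=a.mean(0);ux=(a[0]+a[1]-a[2]-a[3])/2;L=np.linalg.norm(ux);ux/=L
    print('cen',cen,'L',L,'W',np.linalg.norm(a[0]-a[1]),'x dir',ux,np.degrees(np.arctan2(ux[1],ux[0])),'origin',cen-.0575*ux)
print('side screws',[unproj(S,s(*p),.012)[:2].round(4) for p in[(64,274),(387,260),(373,160)]])
P('blocktop',(124,395),(247,372),.081)
P('dowel',(258,389),(254,340),.055)
P('ringend',(108,532),(366,430),.0595)
f=np.array([unproj(T,t(*p),.006)[:2] for p in[(83,337),(343,312),(355,462),(100,487)]])
print('rack',f.round(4),f.mean(0))
P('brL',(500,432),None,.091);P('brR',(742,385),None,.091)
P('sledrear',(485,150),None,.091);P('sledrear',(655,118),None,.091)
P('usb?',((413-215)*5,(197-125)*5),None,.008)
P('bush',((406-215)*5,(179-125)*5),None,.016)
print('tool',Ro.from_quat(r.read_state()['eef_rot']).as_matrix().round(3))
```

```text
[[ 0.6446  0.0662]
 [ 0.6623 -0.0163]
 [ 0.5027 -0.0506]
 [ 0.485   0.0308]]
base [[ 0.6542  0.0768]
 [ 0.6721 -0.0228]
 [ 0.4954 -0.0609]
 [ 0.4734  0.0393]]
cen [0.57365705 0.00753213] L 0.16341522431192765 W 0.08434861185569041 x dir [0.97701493 0.21317087] 12.30823827897127 origin [ 0.51747869 -0.0047252 ]
cen [0.57376948 0.00808482] L 0.18265759283524022 W 0.10118172251471982 x dir [0.97835707 0.20692378] 11.942138496968505 origin [ 0.51751395 -0.0038133 ]
side screws [array([0.6443, 0.0649]), array([0.4848, 0.0295]), array([ 0.5024, -0.0536])]
blocktop [0.5282 0.1875 0.081 ] [0.5254 0.191  0.081 ]
dowel [0.5326 0.1401 0.055 ] [0.5316 0.1438 0.055 ]
ringend [0.4756 0.1969 0.0595] [0.4749 0.1956 0.0595]
rack [[0.5558 0.2214]
 [0.5677 0.1128]
 [0.5053 0.1064]
 [0.4933 0.2125]] [0.53052333 0.16328082]
brL [0.5159 0.0431 0.091 ] 
brR [ 0.5349 -0.0475  0.091 ] 
sledrear [0.6226 0.0505 0.091 ] 
sledrear [ 0.6356 -0.0136  0.091 ] 
usb? [ 0.5513 -0.1553  0.008 ] 
bush [ 0.5875 -0.1395  0.016 ] 
tool [[-0.9    0.437 -0.   ]
 [ 0.437  0.9   -0.   ]
 [-0.    -0.    -1.   ]]
```

```bash
cat >> h.py <<'E'
O=np.array([.5171,-.0055]);YAW=np.radians(12.2)
ux=np.array([np.cos(YAW),np.sin(YAW)]);uy=np.array([-ux[1],ux[0]])
def st(x,y,z): return np.r_[O+x*ux+y*uy,z]
def tost(p): d=np.asarray(p)[:2]-O;return np.r_[d@ux,d@uy,p[2]]
def plan(target,yaw_y=None):
    s=r.read_state();M=Ro.from_quat(s['eef_rot']).as_matrix();p=s['ee_pos']
    y=np.degrees(np.arctan2(M[1,1],M[0,1]))
    print('pos',p.round(4),'station',tost(p).round(4),'tool-y yaw',y.round(2),'tilt z',M[:,2].round(4),'F',s['ft_force'].round(2),'w',round(s['width'],4),'t',round(s['time'],2))
    a=0 if yaw_y is None else (yaw_y-y+90)%180-90
    # upright frame after the turn
    th=np.radians(y+a);ty=np.array([np.cos(th),np.sin(th),0]);tz=np.array([0,0,-1.]);tx=np.cross(ty,tz)
    d=np.asarray(target)-p
    print('az total',round(-a/6,2),'shift after turn (3cm units)',[round(float(d@v)/.03,2) for v in(tx,ty,tz)])
E
python3 -m crank '[{"claw":1,"az":-1},{"claw":1,"az":-1},{"claw":1,"az":-1},{"claw":1,"az":-1},{"claw":1,"az":-1},{"claw":1,"az":-1},{"claw":1,"az":-0.35},{"claw":1}]' 30
python3 -c "
from h import *
plan(st(.145,0,.2),102.2)"
```

```text
pos [0.2728 0.5622 0.2333] station [-0.1188  0.6065  0.2333] tool-y yaw 64.12 tilt z [-2.e-04 -5.e-04 -1.e+00] F [-0.42  0.59 -0.18] w 0.087 t 0.3
az total -6.35 shift after turn (3cm units) [-8.79, -20.22, 1.11]invalid input at $[0]: expected keys claw, dx, dy, dz, ax, ay, az
```

```bash
python3 -m crank '[{"claw":1,"dx":0,"dy":0,"dz":0,"ax":0,"ay":0,"az":-1},{"claw":1,"dx":0,"dy":0,"dz":0,"ax":0,"ay":0,"az":-1},{"claw":1,"dx":0,"dy":0,"dz":0,"ax":0,"ay":0,"az":-1},{"claw":1,"dx":0,"dy":0,"dz":0,"ax":0,"ay":0,"az":-1},{"claw":1,"dx":0,"dy":0,"dz":0,"ax":0,"ay":0,"az":-1},{"claw":1,"dx":0,"dy":0,"dz":0,"ax":0,"ay":0,"az":-1},{"claw":1,"dx":0,"dy":0,"dz":0,"ax":0,"ay":0,"az":-0.35},{"claw":1,"dx":0,"dy":0,"dz":0,"ax":0,"ay":0,"az":0}]' 30
python3 -m crank '[{"claw":1,"dx":-0.4,"dy":-0.9,"dz":0,"ax":0,"ay":0,"az":0},{"claw":1,"dx":-0.4,"dy":-0.9,"dz":0,"ax":0,"ay":0,"az":0},{"claw":1,"dx":-0.4,"dy":-0.9,"dz":0,"ax":0,"ay":0,"az":0},{"claw":1,"dx":-0.4,"dy":-0.9,"dz":0,"ax":0,"ay":0,"az":0},{"claw":1,"dx":-0.4,"dy":-0.9,"dz":0,"ax":0,"ay":0,"az":0},{"claw":1,"dx":-0.4,"dy":-0.9,"dz":0,"ax":0,"ay":0,"az":0},{"claw":1,"dx":-0.4,"dy":-0.9,"dz":0,"ax":0,"ay":0,"az":0},{"claw":1,"dx":0,"dy":0,"dz":0,"ax":0,"ay":0,"az":0}]'
python3 -c "
from h import *
plan(st(.145,0,.2),102.2)"
```

```text
time: 0.97
ee_pos: [0.2729, 0.5622, 0.2335]
eef_rot: [-0.107, 0.994, -0.0, -0.0]
ft_force: [0.2, -0.6, -0.1]
width: 0.0418
grip_force: 0.0
time: 1.63
ee_pos: [0.3996, 0.3898, 0.2338]
eef_rot: [-0.101, 0.995, -0.001, 0.001]
ft_force: [0.8, -0.8, 0.4]
width: 0.0009
grip_force: 0.0
pos [0.3996 0.3898 0.2338] station [-0.0313  0.4112  0.2338] tool-y yaw 101.64 tilt z [ 0.0021 -0.0018 -1.    ] F [ 0.82 -0.81  0.44] w 0.0009 t 1.63
az total -0.09 shift after turn (3cm units) [-5.88, -13.71, 1.13]
```

```bash
python3 -m crank '[{"claw":1,"dx":-0.42,"dy":-0.98,"dz":0,"ax":0,"ay":0,"az":0},{"claw":1,"dx":-0.42,"dy":-0.98,"dz":0,"ax":0,"ay":0,"az":0},{"claw":1,"dx":-0.42,"dy":-0.98,"dz":0,"ax":0,"ay":0,"az":0},{"claw":1,"dx":-0.42,"dy":-0.98,"dz":0,"ax":0,"ay":0,"az":0},{"claw":1,"dx":-0.42,"dy":-0.98,"dz":0,"ax":0,"ay":0,"az":0},{"claw":1,"dx":-0.42,"dy":-0.98,"dz":0,"ax":0,"ay":0,"az":0},{"claw":1,"dx":-0.42,"dy":-0.98,"dz":0,"ax":0,"ay":0,"az":0},{"claw":1,"dx":-0.42,"dy":-0.98,"dz":0,"ax":0,"ay":0,"az":0}]'
python3 -m crank '[{"claw":1,"dx":-0.42,"dy":-0.98,"dz":0,"ax":0,"ay":0,"az":0},{"claw":1,"dx":-0.42,"dy":-0.98,"dz":0,"ax":0,"ay":0,"az":0},{"claw":1,"dx":-0.42,"dy":-0.98,"dz":0,"ax":0,"ay":0,"az":0},{"claw":1,"dx":-0.42,"dy":-0.98,"dz":0,"ax":0,"ay":0,"az":0},{"claw":1,"dx":-0.42,"dy":-0.98,"dz":0,"ax":0,"ay":0,"az":0},{"claw":1,"dx":-0.42,"dy":-0.98,"dz":0,"ax":0,"ay":0,"az":0},{"claw":1,"dx":0,"dy":0,"dz":0,"ax":0,"ay":0,"az":0},{"claw":1,"dx":0,"dy":0,"dz":0,"ax":0,"ay":0,"az":0}]'
python3 -c "
from h import *
plan(st(.145,0,.065),102.2)
T=cam('top');S=cam('side')
crop(S,225,90,160,120,5,'pics/s2.png')"
```

```text
time: 2.3
ee_pos: [0.5439, 0.1856, 0.2337]
eef_rot: [-0.105, 0.994, 0.0, 0.0]
ft_force: [-0.4, 0.6, -1.3]
width: 0.0006
grip_force: 0.0
time: 2.97
ee_pos: [0.6549, 0.0283, 0.233]
eef_rot: [-0.104, 0.995, -0.0, -0.0]
ft_force: [0.4, 0.1, -1.4]
width: 0.0003
grip_force: 0.0
pos [0.6549 0.0283 0.233 ] station [0.1418 0.0039 0.233 ] tool-y yaw 101.93 tilt z [-5.e-04 -9.e-04 -1.e+00] F [ 0.38  0.14 -1.36] w 0.0003 t 2.97
az total -0.05 shift after turn (3cm units) [-0.11, -0.13, 5.6]
```

View pics/s2.png

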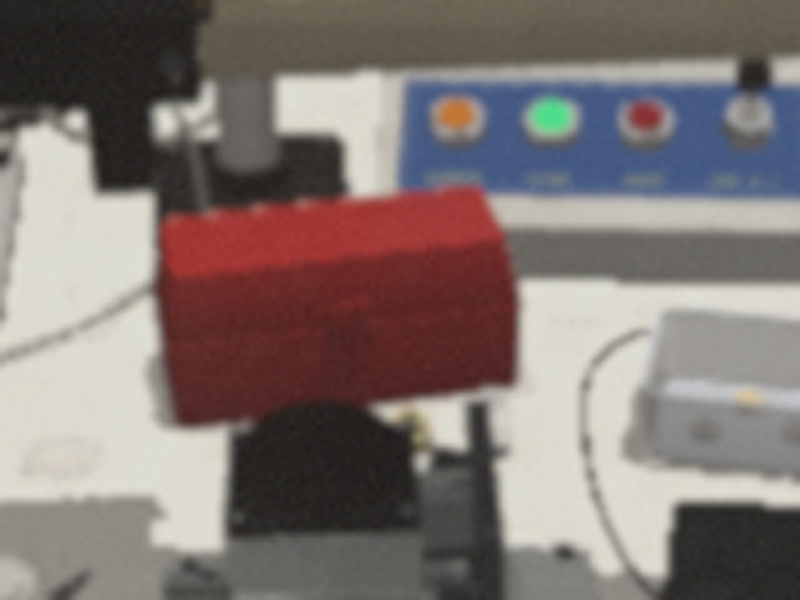

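The picture shows the fingertips near crop (122,185), behind and above the sled. The red box is well behind it. Now I'll descend.

```bash
python3 -m crank '[{"claw":1,"dx":-0.1,"dy":-0.13,"dz":0.8,"ax":0,"ay":0,"az":0},{"claw":1,"dx":0,"dy":0,"dz":0.8,"ax":0,"ay":0,"az":0},{"claw":1,"dx":0,"dy":0,"dz":0.8,"ax":0,"ay":0,"az":0},{"claw":1,"dx":0,"dy":0,"dz":0.8,"ax":0,"ay":0,"az":0},{"claw":1,"dx":0,"dy":0,"dz":0.8,"ax":0,"ay":0,"az":0},{"claw":1,"dx":0,"dy":0,"dz":0.8,"ax":0,"ay":0,"az":0},{"claw":1,"dx":0,"dy":0,"dz":0.8,"ax":0,"ay":0,"az":0},{"claw":1,"dx":0,"dy":0,"dz":0,"ax":0,"ay":0,"az":0}]'
python3 -c "
from h import *
plan(st(.1045,0,.065),102.2)
"
```

```text
time: 3.73
ee_pos: [0.6548, 0.0292, 0.0607]
eef_rot: [-0.107, 0.994, 0.0, -0.004]
ft_force: [-2.1, -0.4, -1.1]
width: 0.0006
grip_force: 0.0
pos [0.6548 0.0292 0.0607] station [0.1419 0.0049 0.0607] tool-y yaw 102.32 tilt z [-7.4e-03  2.0e-04 -1.0e+00] F [-2.09 -0.37 -1.08] w 0.0006 t 3.73
az total 0.02 shift after turn (3cm units) [1.25, -0.16, -0.14]
```

```bash
python3 -m crank '[{"claw":1,"dx":0.1,"dy":-0.16,"dz":-0.12,"ax":0,"ay":0,"az":0},{"claw":1,"dx":0.1,"dy":0,"dz":0,"ax":0,"ay":0,"az":0},{"claw":1,"dx":0.1,"dy":0,"dz":0,"ax":0,"ay":0,"az":0},{"claw":1,"dx":0.1,"dy":0,"dz":0,"ax":0,"ay":0,"az":0},{"claw":1,"dx":0.06,"dy":0,"dz":0,"ax":0,"ay":0,"az":0},{"claw":1,"dx":0.06,"dy":0,"dz":0,"ax":0,"ay":0,"az":0},{"claw":1,"dx":0.06,"dy":0,"dz":0,"ax":0,"ay":0,"az":0},{"claw":1,"dx":0.06,"dy":0,"dz":0,"ax":0,"ay":0,"az":0}]'
python3 -c "
from h import *
plan(st(.1045,0,.065),102.2)
"
python3 -m crank '[{"claw":1,"dx":0.05,"dy":0,"dz":0,"ax":0,"ay":0,"az":0},{"claw":1,"dx":0.05,"dy":0,"dz":0,"ax":0,"ay":0,"az":0},{"claw":1,"dx":0.05,"dy":0,"dz":0,"ax":0,"ay":0,"az":0},{"claw":1,"dx":0.05,"dy":0,"dz":0,"ax":0,"ay":0,"az":0},{"claw":1,"dx":0.05,"dy":0,"dz":0,"ax":0,"ay":0,"az":0},{"claw":1,"dx":0.05,"dy":0,"dz":0,"ax":0,"ay":0,"az":0}]'
python3 -c "
from h import *
plan(st(.1045,0,.065),102.2)
"
```

```text
time: 4.4
ee_pos: [0.6409, 0.0187, 0.0695]
eef_rot: [-0.106, 0.994, 0.0, 0.001]
ft_force: [3.3, 0.5, -1.1]
width: 0.0007
grip_force: 1.6
pos [0.6409 0.0187 0.0695] station [ 0.1261 -0.0025  0.0695] tool-y yaw 102.22 tilt z [ 1.5e-03  4.0e-04 -1.0e+00] F [ 3.34  0.46 -1.1 ] w 0.0007 t 4.4
az total 0.0 shift after turn (3cm units) [0.72, 0.08, 0.15]
time: 4.9
ee_pos: [0.6317, 0.0167, 0.0693]
eef_rot: [-0.106, 0.994, 0.0, 0.0]
ft_force: [4.4, 1.5, 2.2]
width: 0.0003
grip_force: 1.6
pos [0.6317 0.0167 0.0693] station [ 0.1167 -0.0026  0.0693] tool-y yaw 102.22 tilt z [ 5.e-04  2.e-04 -1.e+00] F [4.38 1.49 2.24] w 0.0003 t 4.9
az total 0.0 shift after turn (3cm units) [0.41, 0.09, 0.14]
```

```bash
python3 -m crank '[{"claw":1,"dx":0.05,"dy":0,"dz":0,"ax":0,"ay":0,"az":0},{"claw":1,"dx":0.05,"dy":0,"dz":0,"ax":0,"ay":0,"az":0},{"claw":1,"dx":0.05,"dy":0,"dz":0,"ax":0,"ay":0,"az":0},{"claw":1,"dx":0.05,"dy":0,"dz":0,"ax":0,"ay":0,"az":0},{"claw":1,"dx":0.05,"dy":0,"dz":0,"ax":0,"ay":0,"az":0}]'
python3 -m crank '[{"claw":1,"dx":0.03,"dy":0,"dz":0,"ax":0,"ay":0,"az":0},{"claw":1,"dx":0.03,"dy":0,"dz":0,"ax":0,"ay":0,"az":0},{"claw":1,"dx":0.0,"dy":0,"dz":0,"ax":0,"ay":0,"az":0}]'
python3 -c "
from h import *
plan(st(.1045,0,.065),102.2)
"
```

```text
time: 5.32
ee_pos: [0.6242, 0.015, 0.0691]
eef_rot: [-0.106, 0.994, 0.0, 0.0]
ft_force: [3.8, 0.8, 2.5]
width: 0.0002
grip_force: 1.6
time: 5.57
ee_pos: [0.6223, 0.0145, 0.0691]
eef_rot: [-0.106, 0.994, 0.0, -0.0]
ft_force: [1.4, 0.2, 1.6]
width: 0.0004
grip_force: 1.2
pos [0.6223 0.0145 0.0691] station [ 0.1071 -0.0027  0.0691] tool-y yaw 102.21 tilt z [-3.e-04  0.e+00 -1.e+00] F [1.39 0.15 1.6 ] w 0.0004 t 5.57
az total 0.0 shift after turn (3cm units) [0.09, 0.09, 0.14]
```

```bash
python3 -m crank '[{"claw":1,"dx":0.03,"dy":0,"dz":0,"ax":0,"ay":0,"az":0},{"claw":1,"dx":0.03,"dy":0,"dz":0,"ax":0,"ay":0,"az":0},{"claw":1,"dx":0,"dy":0,"dz":0,"ax":0,"ay":0,"az":0}]'
python3 -m crank '[{"claw":1,"dx":0.03,"dy":0,"dz":0,"ax":0,"ay":0,"az":0},{"claw":1,"dx":0.0,"dy":0,"dz":0,"ax":0,"ay":0,"az":0}]'
python3 -m crank '[{"claw":1,"dx":0.03,"dy":0,"dz":0,"ax":0,"ay":0,"az":0},{"claw":1,"dx":0.0,"dy":0,"dz":0,"ax":0,"ay":0,"az":0}]'
python3 -c "
from h import *
plan(st(.1045,0,.065),102.2)
"
```

```text
time: 5.82
ee_pos: [0.621, 0.0142, 0.0691]
eef_rot: [-0.106, 0.994, 0.0, 0.0]
ft_force: [4.8, 1.2, 0.6]
width: 0.0001
grip_force: 2.4
time: 5.98
ee_pos: [0.6209, 0.0143, 0.0691]
eef_rot: [-0.106, 0.994, -0.0, 0.001]
ft_force: [9.6, 1.1, -3.1]
width: 0.0007
grip_force: 4.7
time: 6.15
ee_pos: [0.6209, 0.0142, 0.0692]
eef_rot: [-0.107, 0.994, -0.0, 0.002]
ft_force: [13.5, 1.8, -6.6]
width: 0.0006
grip_force: 7.0
pos [0.6209 0.0142 0.0692] station [ 0.1056 -0.0027  0.0692] tool-y yaw 102.24 tilt z [ 4.4e-03  3.0e-04 -1.0e+00] F [13.52  1.83 -6.65] w 0.0006 t 6.15
az total 0.01 shift after turn (3cm units) [0.04, 0.09, 0.14]
```

Home: the position has stopped changing and the force is rising. Next I'll retreat and go above the pin.

```bash
sed -i 's/^O=.*;YAW/O=np.array([.5179,-.0053]);YAW/' h.py
python3 -m crank '[{"claw":1,"dx":-0.3,"dy":0,"dz":0,"ax":0,"ay":0,"az":0},{"claw":1,"dx":-0.3,"dy":0,"dz":0,"ax":0,"ay":0,"az":0},{"claw":1,"dx":0,"dy":0,"dz":-0.9,"ax":0,"ay":0,"az":0},{"claw":1,"dx":0,"dy":0,"dz":-0.9,"ax":0,"ay":0,"az":0},{"claw":1,"dx":0,"dy":0,"dz":-0.9,"ax":0,"ay":0,"az":0},{"claw":0,"dx":0,"dy":0,"dz":-0.9,"ax":0,"ay":0,"az":0},{"claw":0,"dx":0,"dy":0,"dz":-0.9,"ax":0,"ay":0,"az":0},{"claw":0,"dx":0,"dy":0,"dz":0,"ax":0,"ay":0,"az":0}]'
python3 -c "
from h import *
plan([.5275,.188,.17],81)
T=cam('top');crop(T,215,125,160,115,5,'pics/t2.png')
"
```

```text
time: 6.82
ee_pos: [0.638, 0.0172, 0.2094]
eef_rot: [-0.106, 0.994, 0.0, 0.003]
ft_force: [0.7, 0.2, 1.0]
width: 0.013
grip_force: 0.0
pos [0.638  0.0172 0.2094] station [ 0.1222 -0.0034  0.2094] tool-y yaw 102.18 tilt z [ 5.6e-03  6.0e-04 -1.0e+00] F [0.74 0.22 0.95] w 0.013 t 6.82
az total 3.53 shift after turn (3cm units) [4.53, 5.05, 1.31]
```

```bash
python3 -m crank '[{"claw":0,"dx":0,"dy":0,"dz":0,"ax":0,"ay":0,"az":0.9},{"claw":0,"dx":0,"dy":0,"dz":0,"ax":0,"ay":0,"az":0.9},{"claw":0,"dx":0,"dy":0,"dz":0,"ax":0,"ay":0,"az":0.9},{"claw":0,"dx":0,"dy":0,"dz":0,"ax":0,"ay":0,"az":0.83}]'
python3 -m crank '[{"claw":0,"dx":0.75,"dy":0.84,"dz":0.1,"ax":0,"ay":0,"az":0},{"claw":0,"dx":0.75,"dy":0.84,"dz":0.1,"ax":0,"ay":0,"az":0},{"claw":0,"dx":0.75,"dy":0.84,"dz":0.1,"ax":0,"ay":0,"az":0},{"claw":0,"dx":0.75,"dy":0.84,"dz":0.1,"ax":0,"ay":0,"az":0},{"claw":0,"dx":0.75,"dy":0.84,"dz":0.1,"ax":0,"ay":0,"az":0},{"claw":0,"dx":0.75,"dy":0.84,"dz":0.1,"ax":0,"ay":0,"az":0},{"claw":0,"dx":0,"dy":0,"dz":0,"ax":0,"ay":0,"az":0},{"claw":0,"dx":0,"dy":0,"dz":0,"ax":0,"ay":0,"az":0}]'
python3 -c "
from h import *
plan([.5275,.188,.072],81)
"
```

```text
time: 7.2
ee_pos: [0.6354, 0.0174, 0.2023]
eef_rot: [0.081, 0.997, -0.0, -0.002]
ft_force: [-0.8, 0.4, 0.2]
width: 0.0404
grip_force: 0.0
time: 7.87
ee_pos: [0.5247, 0.1896, 0.1846]
eef_rot: [0.076, 0.997, -0.001, -0.002]
ft_force: [-0.0, -0.0, -0.3]
width: 0.0439
grip_force: 0.0
pos [0.5247 0.1896 0.1846] station [0.0478 0.189  0.1846] tool-y yaw 81.27 tilt z [-3.2e-03 -9.0e-04 -1.0e+00] F [-0.03 -0.04 -0.28] w 0.0439 t 7.87
az total 0.04 shift after turn (3cm units) [-0.1, -0.04, 3.75]
```

```bash
python3 -m crank '[{"claw":0,"dx":-0.08,"dy":-0.04,"dz":0.6,"ax":0,"ay":0,"az":0},{"claw":0,"dx":0,"dy":0,"dz":0.6,"ax":0,"ay":0,"az":0},{"claw":0,"dx":0,"dy":0,"dz":0.6,"ax":0,"ay":0,"az":0},{"claw":0,"dx":0,"dy":0,"dz":0.6,"ax":0,"ay":0,"az":0},{"claw":0,"dx":0,"dy":0,"dz":0,"ax":0,"ay":0,"az":0},{"claw":0,"dx":0,"dy":0,"dz":0,"ax":0,"ay":0,"az":0}]'
python3 -c "
from h import *
plan([.527,.188,.072],81)
T=cam('side');crop(T,285,195,80,75,8,'pics/s3.png')
"
```

```text
time: 8.37
ee_pos: [0.5286, 0.1849, 0.1131]
eef_rot: [0.079, 0.997, -0.001, -0.001]
ft_force: [1.0, -0.2, 0.0]
width: 0.0439
grip_force: 0.0
pos [0.5286 0.1849 0.1131] station [0.0506 0.1836 0.1131] tool-y yaw 80.94 tilt z [-0.0027 -0.0018 -1.    ] F [ 0.99 -0.2   0.05] w 0.0439 t 8.37
az total -0.01 shift after turn (3cm units) [0.07, 0.09, 1.37]
```

View pics/s3.png

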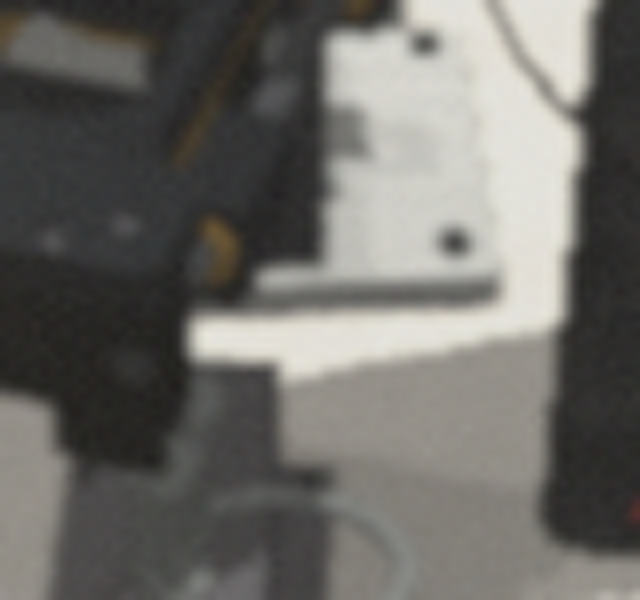

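The near finger is at crop (110,430), over the pin and rack, with the ring at (330,500). The opening is wide enough, so I'll descend and grip.

```bash
python3 -m crank '[{"claw":0,"dx":0.07,"dy":0.09,"dz":0.4,"ax":0,"ay":0,"az":0},{"claw":0,"dx":0,"dy":0,"dz":0.4,"ax":0,"ay":0,"az":0},{"claw":0,"dx":0,"dy":0,"dz":0.4,"ax":0,"ay":0,"az":0},{"claw":0,"dx":0,"dy":0,"dz":0.17,"ax":0,"ay":0,"az":0},{"claw":0,"dx":0,"dy":0,"dz":0,"ax":0,"ay":0,"az":0},{"claw":0,"dx":0,"dy":0,"dz":0,"ax":0,"ay":0,"az":0}]'
python3 -c "
from h import *
plan([.527,.188,.072],81)
"
```

```text
time: 8.92
ee_pos: [0.5272, 0.1893, 0.0727]
eef_rot: [0.078, 0.997, -0.0, -0.0]
ft_force: [-0.0, 0.2, -0.3]
width: 0.0436
grip_force: 0.0
pos [0.5272 0.1893 0.0727] station [0.0502 0.1883 0.0727] tool-y yaw 81.03 tilt z [-7.e-04 -4.e-04 -1.e+00] F [-0.04  0.24 -0.34] w 0.0436 t 8.92
az total 0.01 shift after turn (3cm units) [-0.0, -0.04, 0.02]
```

Closing gently.

```bash
python3 -m crank '[{"claw":1,"dx":0,"dy":-0.02,"dz":0,"ax":0,"ay":0,"az":0},{"claw":1,"dx":0,"dy":0,"dz":0,"ax":0,"ay":0,"az":0},{"claw":1,"dx":0,"dy":0,"dz":0,"ax":0,"ay":0,"az":0},{"claw":1,"dx":0,"dy":0,"dz":0,"ax":0,"ay":0,"az":0},{"claw":1,"dx":0,"dy":0,"dz":0,"ax":0,"ay":0,"az":0},{"claw":1,"dx":0,"dy":0,"dz":0,"ax":0,"ay":0,"az":0}]' 12
python3 -c "
from h import *
plan([.527,.188,.072],81)
"
```

```text
time: 9.42
ee_pos: [0.5274, 0.189, 0.0733]
eef_rot: [0.078, 0.997, 0.0, 0.0]
ft_force: [0.1, -0.4, 1.1]
width: 0.0162
grip_force: 12.0
pos [0.5274 0.189  0.0733] station [0.0503 0.1879 0.0733] tool-y yaw 81.04 tilt z [ 4.e-04  3.e-04 -1.e+00] F [ 0.1  -0.42  1.12] w 0.0162 t 9.42
az total 0.01 shift after turn (3cm units) [0.01, -0.03, 0.04]
```

```bash
python3 -m crank '[{"claw":1,"dx":0,"dy":0,"dz":0,"ax":0,"ay":0,"az":0},{"claw":1,"dx":0,"dy":0,"dz":-0.3,"ax":0,"ay":0,"az":0},{"claw":1,"dx":0,"dy":0,"dz":-0.4,"ax":0,"ay":0,"az":0},{"claw":1,"dx":0,"dy":0,"dz":-0.6,"ax":0,"ay":0,"az":0},{"claw":1,"dx":0,"dy":0,"dz":-0.8,"ax":0,"ay":0,"az":0},{"claw":1,"dx":0,"dy":0,"dz":-0.8,"ax":0,"ay":0,"az":0},{"claw":1,"dx":0,"dy":0,"dz":-0.8,"ax":0,"ay":0,"az":0},{"claw":1,"dx":0,"dy":0,"dz":0,"ax":0,"ay":0,"az":0}]' 25
python3 -m crank '[{"claw":1,"dx":0,"dy":0,"dz":0,"ax":0,"ay":0,"az":-0.9},{"claw":1,"dx":0,"dy":0,"dz":0,"ax":0,"ay":0,"az":-0.9},{"claw":1,"dx":0,"dy":0,"dz":0,"ax":0,"ay":0,"az":-0.9},{"claw":1,"dx":0,"dy":0,"dz":0,"ax":0,"ay":0,"az":-0.83},{"claw":1,"dx":0,"dy":0,"dz":0,"ax":0,"ay":0,"az":0},{"claw":1,"dx":0,"dy":0,"dz":0,"ax":0,"ay":0,"az":0}]'
python3 -c "
from h import *
plan(st(0,0,.18),102.2)
T=cam('top');S=cam('side')
cv2.imwrite('pics/t4.png',np.hstack([cv2.resize(T['color'][130:240,190:290,::-1],None,fx=4,fy=4,interpolation=2),cv2.resize(S['color'][150:260,280:380,::-1],None,fx=4,fy=4,interpolation=2)]))
"
```

```text
time: 10.08
ee_pos: [0.5295, 0.1896, 0.1903]
eef_rot: [0.078, 0.997, 0.002, 0.003]
ft_force: [1.2, 0.2, -1.0]
width: 0.0156
grip_force: 25.0
time: 10.58
ee_pos: [0.5272, 0.1888, 0.1844]
eef_rot: [-0.105, 0.994, 0.0, 0.0]
ft_force: [0.0, -0.3, -2.0]
width: 0.0158
grip_force: 25.0
pos [0.5272 0.1888 0.1844] station [0.0501 0.1877 0.1844] tool-y yaw 102.05 tilt z [ 1.e-04  2.e-04 -1.e+00] F [ 0.04 -0.32 -1.97] w 0.0158 t 10.58
az total -0.03 shift after turn (3cm units) [1.67, -6.26, 0.15]
```

View pics/t4.png

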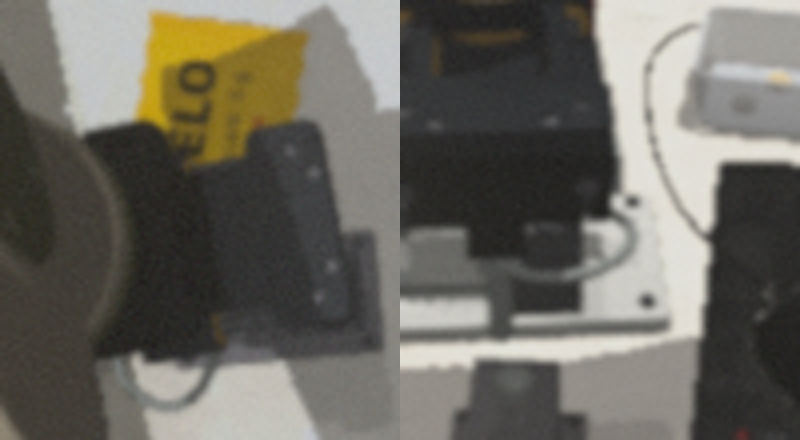

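The pin is held and the rack hole is empty. In the left half, the ring's outer end is at (172,408) → top px (233,232). In the right half, the shank tip is at (500,332) → side px (305,233), and the ring's far end at (637,237).

Run:
```python
from h import *
T=cam('top');S=cam('side');p=r.read_state()['ee_pos']
z0=p[2]-.0273
print('exp tip',proj(S,np.r_[p[:2],z0-.036]),'meas 305,233 ->',unproj(S,(304.9,232.9),z0-.036)-p)
print('shank edges side at z-20', [proj(S,np.r_[p[:2],z0-.02]+np.r_[0,0,0])])
e=np.r_[p[:2]-.054*ux,z0+.0135]
print('exp ring end T',proj(T,e),'meas',unproj(T,(232.9,231.9),e[2])-e)
print('exp ring end S',proj(S,e),'meas',unproj(S,(339,209),e[2])-e)
```

```text
exp tip [[304.84354876 233.51989577]] meas 305,233 -> [ 0.00018856 -0.00149056 -0.0633    ]
shank edges side at z-20 [array([[304.5669421 , 225.87821926]])]
exp ring end T [[233.30987374 232.63679544]] meas [0.00123579 0.00073532 0.        ]
exp ring end S [[339.11132032 207.79305786]] meas [-1.99304361e-04  3.01314722e-03  5.55111512e-17]
```

```bash
python3 -m crank '[{"claw":1,"dx":0.25,"dy":-0.9,"dz":0,"ax":0,"ay":0,"az":0},{"claw":1,"dx":0.25,"dy":-0.9,"dz":0,"ax":0,"ay":0,"az":0},{"claw":1,"dx":0.25,"dy":-0.9,"dz":0,"ax":0,"ay":0,"az":0},{"claw":1,"dx":0.25,"dy":-0.9,"dz":0,"ax":0,"ay":0,"az":0},{"claw":1,"dx":0.25,"dy":-0.9,"dz":0,"ax":0,"ay":0,"az":0},{"claw":1,"dx":0.25,"dy":-0.9,"dz":0,"ax":0,"ay":0,"az":0},{"claw":1,"dx":0.17,"dy":-0.86,"dz":0,"ax":0,"ay":0,"az":0},{"claw":1,"dx":0,"dy":0,"dz":0,"ax":0,"ay":0,"az":0}]'
python3 -m crank '[{"claw":1,"dx":0,"dy":0,"dz":0,"ax":0,"ay":0,"az":0},{"claw":1,"dx":0,"dy":0,"dz":0,"ax":0,"ay":0,"az":0}]'
python3 -c "
from h import *
plan(st(0,0,.150),102.2)
T=cam('top');S=cam('side')
crop(S,270,150,80,75,8,'pics/s5.png')
"
```

```text
time: 11.45
ee_pos: [0.5178, -0.0115, 0.1844]
eef_rot: [-0.102, 0.995, -0.001, 0.0]
ft_force: [-0.3, -0.8, -1.0]
width: 0.0156
grip_force: 25.0
time: 11.62
ee_pos: [0.5181, -0.0046, 0.1841]
eef_rot: [-0.106, 0.994, 0.0, 0.0]
ft_force: [-0.2, 0.4, -1.6]
width: 0.0159
grip_force: 25.0
pos [ 0.5181 -0.0046  0.1841] station [0.0003 0.0007 0.1841] tool-y yaw 102.19 tilt z [ 0.e+00  5.e-04 -1.e+00] F [-0.19  0.42 -1.55] w 0.0159 t 11.62
az total -0.0 shift after turn (3cm units) [0.01, -0.02, 1.14]
```

View pics/s5.png

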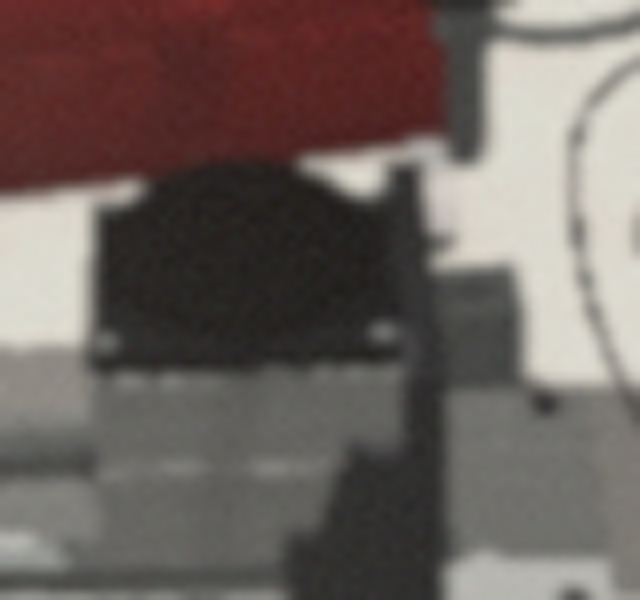

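The side crop shows the pin's tip at (465,155) above the station, with the tongue through the bracket at columns 430–520. Its top face runs roughly from row 270 (far edge) to row 300 (near edge), and its front face goes down to row 385. I'll estimate the lateral offset from averaged frames.

Run:
```python
from h import *
I=0
for _ in range(8): S=cam('side');I=I+S['color'].astype(float).mean(2)
I/=8
for u in(328,330,332): print(u,[int(I[v,u]) for v in range(178,202)])
for X in[(-.006,-.011),(-.006,0),(-.006,.011),(-.013,-.011),(-.013,.011)]:print(X,proj(S,st(*X,.08)).round(1))
print('nr bottom',proj(S,st(-.006,.011,.056)))
for d in(-.006,.006): print(d,proj(S,st(-.006,-.011+d,.08)).round(1),proj(S,st(-.006,.011+d,.08)).round(1))
```

```text
328 [208, 206, 206, 208, 192, 142, 93, 74, 70, 74, 80, 78, 71, 70, 71, 70, 70, 70, 71, 72, 84, 104, 112, 113]
330 [213, 211, 212, 210, 191, 138, 90, 76, 72, 76, 79, 76, 71, 70, 70, 71, 70, 70, 70, 72, 86, 106, 113, 113]
332 [213, 212, 213, 208, 183, 131, 90, 81, 82, 81, 80, 74, 71, 70, 70, 69, 70, 70, 71, 74, 88, 108, 116, 116]
(-0.006, -0.011) [[330.4 182.9]]
(-0.006, 0) [[330.8 186. ]]
(-0.006, 0.011) [[331.3 189.1]]
(-0.013, -0.011) [[333.9 182.8]]
(-0.013, 0.011) [[334.8 189. ]]
nr bottom [[331.13997377 198.80962576]]
-0.006 [[330.2 181.2]] [[331.  187.4]]
0.006 [[330.7 184.6]] [[331.5 190.9]]
```

```bash
python3 -m crank '[{"claw":1,"dx":0.01,"dy":-0.02,"dz":0.5,"ax":0,"ay":0,"az":0},{"claw":1,"dx":0,"dy":0,"dz":0.4,"ax":0,"ay":0,"az":0},{"claw":1,"dx":0,"dy":0,"dz":0.3,"ax":0,"ay":0,"az":0},{"claw":1,"dx":0,"dy":0,"dz":0.04,"ax":0,"ay":0,"az":0},{"claw":1,"dx":0,"dy":0,"dz":0,"ax":0,"ay":0,"az":0},{"claw":1,"dx":0,"dy":0,"dz":0,"ax":0,"ay":0,"az":0}]'
python3 -c "
from h import *
plan(st(0,0,.1433),102.2)"
python3 -m crank '[{"claw":1,"dx":0,"dy":0,"dz":0.04,"ax":0,"ay":0,"az":0},{"claw":1,"dx":0,"dy":0,"dz":0.04,"ax":0,"ay":0,"az":0},{"claw":1,"dx":0,"dy":0,"dz":0.04,"ax":0,"ay":0,"az":0},{"claw":1,"dx":0,"dy":0,"dz":0,"ax":0,"ay":0,"az":0}]'
python3 -c "
from h import *
plan(st(0,0,.1433),102.2)"
python3 -m crank '[{"claw":1,"dx":0,"dy":0,"dz":0.04,"ax":0,"ay":0,"az":0},{"claw":1,"dx":0,"dy":0,"dz":0,"ax":0,"ay":0,"az":0}]'
python3 -c "
from h import *
plan(st(0,0,.1433),102.2)"
```

```text
time: 12.62
ee_pos: [0.5182, -0.0059, 0.1474]
eef_rot: [-0.106, 0.994, 0.0, 0.0]
ft_force: [0.1, -0.3, -0.9]
width: 0.0159
grip_force: 25.0
pos [ 0.5182 -0.0059  0.1474] station [ 0.0002 -0.0007  0.1474] tool-y yaw 102.21 tilt z [ 6.e-04  1.e-04 -1.e+00] F [ 0.06 -0.31 -0.92] w 0.0159 t 12.62
az total 0.0 shift after turn (3cm units) [0.01, 0.02, 0.14]
time: 12.95
ee_pos: [0.5178, -0.0059, 0.1432]
eef_rot: [-0.106, 0.994, 0.0, 0.0]
ft_force: [0.5, 0.1, -1.3]
width: 0.0154
grip_force: 25.0
pos [ 0.5178 -0.0059  0.1432] station [-0.0002 -0.0006  0.1432] tool-y yaw 102.21 tilt z [ 0.e+00  1.e-04 -1.e+00] F [ 0.49  0.14 -1.33] w 0.0154 t 12.95
az total 0.0 shift after turn (3cm units) [-0.01, 0.02, -0.0]
time: 13.12
ee_pos: [0.5178, -0.0059, 0.1419]
eef_rot: [-0.106, 0.994, 0.0, -0.0]
ft_force: [0.1, 0.6, -1.6]
width: 0.0161
grip_force: 25.0
pos [ 0.5178 -0.0059  0.1419] station [-0.0002 -0.0006  0.1419] tool-y yaw 102.22 tilt z [-1.e-04  1.e-04 -1.e+00] F [ 0.09  0.56 -1.65] w 0.0161 t 13.12
az total 0.0 shift after turn (3cm units) [-0.01, 0.02, -0.05]
```

```bash
python3 -m crank '[{"claw":1,"dx":0,"dy":0,"dz":0.04,"ax":0,"ay":0,"az":0},{"claw":1,"dx":0,"dy":0,"dz":0,"ax":0,"ay":0,"az":0}]'
python3 -m crank '[{"claw":1,"dx":0,"dy":0,"dz":0.04,"ax":0,"ay":0,"az":0},{"claw":1,"dx":0,"dy":0,"dz":0,"ax":0,"ay":0,"az":0}]'
```

```text
time: 13.28
ee_pos: [0.5178, -0.006, 0.1406]
eef_rot: [-0.106, 0.994, -0.0, -0.0]
ft_force: [-1.5, 0.1, -1.9]
width: 0.0159
grip_force: 25.0
time: 13.45
ee_pos: [0.5178, -0.006, 0.1394]
eef_rot: [-0.106, 0.994, -0.0, -0.0]
ft_force: [0.0, -0.1, -1.6]
width: 0.0157
grip_force: 25.0
```

```bash
python3 -m crank '[{"claw":1,"dx":0,"dy":0,"dz":0.05,"ax":0,"ay":0,"az":0},{"claw":1,"dx":0,"dy":0,"dz":0.05,"ax":0,"ay":0,"az":0}]'
python3 -m crank '[{"claw":1,"dx":0,"dy":0,"dz":0.05,"ax":0,"ay":0,"az":0},{"claw":1,"dx":0,"dy":0,"dz":0.05,"ax":0,"ay":0,"az":0}]'
```

```text
time: 13.62
ee_pos: [0.5179, -0.006, 0.1366]
eef_rot: [-0.106, 0.994, 0.0, 0.0]
ft_force: [-1.2, -0.5, -0.7]
width: 0.016
grip_force: 25.0
time: 13.78
ee_pos: [0.5179, -0.006, 0.1335]
eef_rot: [-0.106, 0.994, -0.0, -0.0]
ft_force: [0.1, -1.1, -1.0]
width: 0.0157
grip_force: 25.0
```

```bash
python3 -m crank '[{"claw":1,"dx":0,"dy":0,"dz":0.08,"ax":0,"ay":0,"az":0},{"claw":1,"dx":0,"dy":0,"dz":0.08,"ax":0,"ay":0,"az":0},{"claw":1,"dx":0,"dy":0,"dz":0.08,"ax":0,"ay":0,"az":0}]'
python3 -m crank '[{"claw":1,"dx":0,"dy":0,"dz":0.08,"ax":0,"ay":0,"az":0},{"claw":1,"dx":0,"dy":0,"dz":0.08,"ax":0,"ay":0,"az":0},{"claw":1,"dx":0,"dy":0,"dz":0.08,"ax":0,"ay":0,"az":0}]'
python3 -c "
from h import *
plan(st(0,0,.1073),102.2)"
```

```text
time: 14.03
ee_pos: [0.5178, -0.006, 0.1261]
eef_rot: [-0.106, 0.994, 0.0, -0.0]
ft_force: [0.0, -0.6, 0.2]
width: 0.0156
grip_force: 25.0
time: 14.28
ee_pos: [0.5178, -0.0059, 0.119]
eef_rot: [-0.106, 0.994, 0.0, -0.0]
ft_force: [-0.7, -1.2, -1.3]
width: 0.0157
grip_force: 25.0
pos [ 0.5178 -0.0059  0.119 ] station [-0.0002 -0.0006  0.119 ] tool-y yaw 102.21 tilt z [-1.e-04  1.e-04 -1.e+00] F [-0.7  -1.23 -1.29] w 0.0157 t 14.28
az total 0.0 shift after turn (3cm units) [-0.01, 0.02, 0.39]
```

```bash
python3 -m crank '[{"claw":1,"dx":0,"dy":0,"dz":0.08,"ax":0,"ay":0,"az":0},{"claw":1,"dx":0,"dy":0,"dz":0.08,"ax":0,"ay":0,"az":0},{"claw":1,"dx":0,"dy":0,"dz":0.08,"ax":0,"ay":0,"az":0},{"claw":1,"dx":0,"dy":0,"dz":0,"ax":0,"ay":0,"az":0}]'
python3 -m crank '[{"claw":1,"dx":0,"dy":0,"dz":0.05,"ax":0,"ay":0,"az":0},{"claw":1,"dx":0,"dy":0,"dz":0,"ax":0,"ay":0,"az":0}]'
python3 -m crank '[{"claw":1,"dx":0,"dy":0,"dz":0.03,"ax":0,"ay":0,"az":0},{"claw":1,"dx":0,"dy":0,"dz":0,"ax":0,"ay":0,"az":0}]'
```

```text
time: 14.62
ee_pos: [0.5175, -0.0059, 0.1113]
eef_rot: [-0.106, 0.994, 0.0, -0.0]
ft_force: [-1.1, -0.7, -2.6]
width: 0.0157
grip_force: 25.0
time: 14.78
ee_pos: [0.5176, -0.0059, 0.1102]
eef_rot: [-0.106, 0.994, 0.0, -0.0]
ft_force: [-2.7, -1.5, -2.7]
width: 0.0157
grip_force: 25.0
time: 14.95
ee_pos: [0.5177, -0.0059, 0.1095]
eef_rot: [-0.106, 0.994, 0.0, -0.0]
ft_force: [-2.0, -1.0, -1.1]
width: 0.0156
grip_force: 25.0
```

```bash
python3 -m crank '[{"claw":1,"dx":0,"dy":0,"dz":0.04,"ax":0,"ay":0,"az":0},{"claw":1,"dx":0,"dy":0,"dz":0,"ax":0,"ay":0,"az":0}]'
python3 -m crank '[{"claw":1,"dx":0,"dy":0,"dz":0.04,"ax":0,"ay":0,"az":0},{"claw":1,"dx":0,"dy":0,"dz":0,"ax":0,"ay":0,"az":0}]'
python3 -m crank '[{"claw":1,"dx":0,"dy":0,"dz":0.03,"ax":0,"ay":0,"az":0},{"claw":1,"dx":0,"dy":0,"dz":0,"ax":0,"ay":0,"az":0}]'
```

```text
time: 15.12
ee_pos: [0.518, -0.006, 0.1084]
eef_rot: [-0.106, 0.994, -0.0, 0.0]
ft_force: [-1.1, -1.5, -1.3]
width: 0.0152
grip_force: 25.0
time: 15.28
ee_pos: [0.518, -0.006, 0.1073]
eef_rot: [-0.106, 0.994, 0.0, 0.0]
ft_force: [-1.6, -1.7, -1.5]
width: 0.0154
grip_force: 25.0
time: 15.45
ee_pos: [0.5187, -0.0059, 0.1071]
eef_rot: [-0.106, 0.994, 0.0, 0.001]
ft_force: [-1.8, -1.8, 5.4]
width: 0.0155
grip_force: 25.0
```

Contact came at the expected height, so the collar is seated. Releasing and lifting.

```bash
python3 -m crank '[{"claw":1,"dx":0,"dy":0,"dz":-0.02,"ax":0,"ay":0,"az":0},{"claw":0.4,"dx":0,"dy":0,"dz":0,"ax":0,"ay":0,"az":0},{"claw":0.2,"dx":0,"dy":0,"dz":0,"ax":0,"ay":0,"az":0},{"claw":0.2,"dx":0,"dy":0,"dz":0,"ax":0,"ay":0,"az":0},{"claw":0.2,"dx":0,"dy":0,"dz":0,"ax":0,"ay":0,"az":0},{"claw":0.2,"dx":0,"dy":0,"dz":0,"ax":0,"ay":0,"az":0}]'
python3 -m crank '[{"claw":0.2,"dx":0,"dy":0,"dz":-0.2,"ax":0,"ay":0,"az":0},{"claw":0.2,"dx":0,"dy":0,"dz":-0.4,"ax":0,"ay":0,"az":0},{"claw":0.2,"dx":0,"dy":0,"dz":-0.6,"ax":0,"ay":0,"az":0},{"claw":1,"dx":0.4,"dy":0,"dz":-0.6,"ax":0,"ay":0,"az":0},{"claw":1,"dx":0.7,"dy":0,"dz":0,"ax":0,"ay":0,"az":0},{"claw":1,"dx":0.7,"dy":0,"dz":0,"ax":0,"ay":0,"az":0},{"claw":1,"dx":0,"dy":0,"dz":0,"ax":0,"ay":0,"az":0},{"claw":1,"dx":0,"dy":0,"dz":0,"ax":0,"ay":0,"az":0}]'
python3 -c "
from h import *
plan(st(-.052,-.0006,.13),102.2)
S=cam('side')
crop(S,270,150,80,75,8,'pics/s6.png')"
```

```text
time: 15.95
ee_pos: [0.5179, -0.0058, 0.1069]
eef_rot: [-0.106, 0.994, 0.0, 0.0]
ft_force: [-0.2, -0.5, 0.3]
width: 0.0339
grip_force: 0.0
time: 16.62
ee_pos: [0.4649, -0.0174, 0.1616]
eef_rot: [-0.106, 0.994, 0.0, 0.001]
ft_force: [-0.2, -0.4, 0.2]
width: 0.0093
grip_force: 0.0
pos [ 0.4649 -0.0174  0.1616] station [-0.0544 -0.0006  0.1616] tool-y yaw 102.19 tilt z [ 1.1e-03  8.0e-04 -1.0e+00] F [-0.17 -0.4   0.19] w 0.0093 t 16.62
az total -0.0 shift after turn (3cm units) [-0.08, 0.0, 1.05]
```

View pics/s6.png

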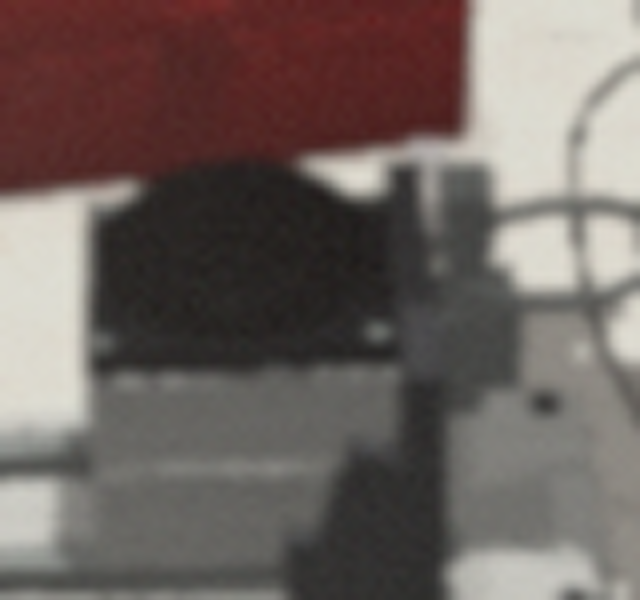

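The pin stands in the tongue, with the block at (465,210) and the open ring pointing outward at rows 205–300. Now pressing the ring end.

```bash
python3 -m crank '[{"claw":1,"dx":-0.08,"dy":0,"dz":0.5,"ax":0,"ay":0,"az":0},{"claw":1,"dx":0,"dy":0,"dz":0.6,"ax":0,"ay":0,"az":0},{"claw":1,"dx":0,"dy":0,"dz":0.5,"ax":0,"ay":0,"az":0},{"claw":1,"dx":0,"dy":0,"dz":0,"ax":0,"ay":0,"az":0}]'
python3 -m crank '[{"claw":1,"dx":0,"dy":0,"dz":0.1,"ax":0,"ay":0,"az":0},{"claw":1,"dx":0,"dy":0,"dz":0.1,"ax":0,"ay":0,"az":0},{"claw":1,"dx":0,"dy":0,"dz":0.1,"ax":0,"ay":0,"az":0},{"claw":1,"dx":0,"dy":0,"dz":0.1,"ax":0,"ay":0,"az":0}]'
python3 -c "
from h import *
plan(st(-.052,-.0006,.074),102.2)"
```

```text
time: 17.0
ee_pos: [0.4665, -0.0167, 0.1104]
eef_rot: [-0.107, 0.994, -0.0, -0.002]
ft_force: [-0.6, 0.6, -1.0]
width: 0.0006
grip_force: 0.0
time: 17.33
ee_pos: [0.4681, -0.0167, 0.1015]
eef_rot: [-0.106, 0.994, 0.0, 0.001]
ft_force: [-0.2, -0.4, 0.9]
width: 0.0004
grip_force: 0.1
pos [ 0.4681 -0.0167  0.1015] station [-0.0511 -0.0006  0.1015] tool-y yaw 102.22 tilt z [ 1.3e-03  3.0e-04 -1.0e+00] F [-0.24 -0.39  0.87] w 0.0004 t 17.33
az total 0.0 shift after turn (3cm units) [0.03, 0.0, 0.92]
```

```bash
python3 -m crank '[{"claw":1,"dx":0,"dy":0,"dz":0.1,"ax":0,"ay":0,"az":0},{"claw":1,"dx":0,"dy":0,"dz":0.1,"ax":0,"ay":0,"az":0},{"claw":1,"dx":0,"dy":0,"dz":0.1,"ax":0,"ay":0,"az":0},{"claw":1,"dx":-0.02,"dy":0,"dz":0.1,"ax":0,"ay":0,"az":0}]'
python3 -m crank '[{"claw":1,"dx":-0.02,"dy":0,"dz":0.1,"ax":0,"ay":0,"az":0},{"claw":1,"dx":-0.02,"dy":0,"dz":0.1,"ax":0,"ay":0,"az":0},{"claw":1,"dx":-0.02,"dy":0,"dz":0.1,"ax":0,"ay":0,"az":0},{"claw":1,"dx":-0.02,"dy":0,"dz":0.1,"ax":0,"ay":0,"az":0}]'
python3 -m crank '[{"claw":1,"dx":-0.02,"dy":0,"dz":0.1,"ax":0,"ay":0,"az":0},{"claw":1,"dx":-0.02,"dy":0,"dz":0.1,"ax":0,"ay":0,"az":0},{"claw":1,"dx":-0.02,"dy":0,"dz":0.1,"ax":0,"ay":0,"az":0},{"claw":1,"dx":0,"dy":0,"dz":0,"ax":0,"ay":0,"az":0}]'
python3 -c "
from h import *
plan(st(-.052,-.0006,.15),102.2)"
```

```text
time: 17.67
ee_pos: [0.4682, -0.0167, 0.0888]
eef_rot: [-0.106, 0.994, 0.0, 0.0]
ft_force: [-0.0, 0.3, 2.0]
width: 0.0004
grip_force: 1.3
time: 18.0
ee_pos: [0.4712, -0.016, 0.077]
eef_rot: [-0.106, 0.994, 0.0, 0.001]
ft_force: [2.3, 1.4, 4.5]
width: 0.0005
grip_force: 2.3
time: 18.33
ee_pos: [0.4718, -0.0158, 0.0672]
eef_rot: [-0.106, 0.994, 0.0, -0.0]
ft_force: [0.7, 0.5, 1.4]
width: 0.0006
grip_force: 0.3
pos [ 0.4718 -0.0158  0.0672] station [-0.0473 -0.0005  0.0672] tool-y yaw 102.22 tilt z [-9.e-04 -0.e+00 -1.e+00] F [0.67 0.45 1.43] w 0.0006 t 18.33
az total 0.0 shift after turn (3cm units) [0.16, -0.0, -2.76]
```

Probably snapped. I'll back straight out and up, then look.

```bash
python3 -m crank '[{"claw":1,"dx":0.2,"dy":0,"dz":-0.3,"ax":0,"ay":0,"az":0},{"claw":1,"dx":0.5,"dy":0,"dz":-0.6,"ax":0,"ay":0,"az":0},{"claw":1,"dx":0.5,"dy":0,"dz":-0.9,"ax":0,"ay":0,"az":0},{"claw":1,"dx":0.5,"dy":0,"dz":-0.9,"ax":0,"ay":0,"az":0},{"claw":1,"dx":0.5,"dy":0,"dz":-0.9,"ax":0,"ay":0,"az":0},{"claw":1,"dx":0,"dy":0.9,"dz":0,"ax":0,"ay":0,"az":0},{"claw":1,"dx":0,"dy":0.9,"dz":0,"ax":0,"ay":0,"az":0},{"claw":1,"dx":0,"dy":0,"dz":0,"ax":0,"ay":0,"az":0}]'
python3 -c "
from h import *
plan(st(-.052,-.0006,.15),102.2)
S=cam('side');T=cam('top')
a=cv2.resize(S['color'][160:235,280:350,::-1],None,fx=5.7,fy=5.7,interpolation=2);b=cv2.resize(T['color'][160:235,295:365,::-1],None,fx=5.7,fy=5.7,interpolation=2)
cv2.imwrite('pics/f.png',np.hstack([a,b]))
for z in(0,1.66):
  print(z,proj(S,st(-.052*np.cos(z-.087),0,.089-.052*np.sin(z-.087))))"
```

```text
time: 19.0
ee_pos: [0.395, 0.0267, 0.1761]
eef_rot: [-0.108, 0.994, 0.001, 0.0]
ft_force: [-0.2, 0.8, 0.6]
width: 0.0006
grip_force: 0.0
pos [0.395  0.0267 0.1761] station [-0.1134  0.0573  0.1761] tool-y yaw 102.45 tilt z [-1.0e-04  1.1e-03 -1.0e+00] F [-0.19  0.84  0.63] w 0.0006 t 19.0
az total 0.04 shift after turn (3cm units) [-2.05, -1.93, 0.87]
0 [[353.74143709 179.61371703]]
1.66 [[327.70723593 203.11423504]]
```

View pics/f.png

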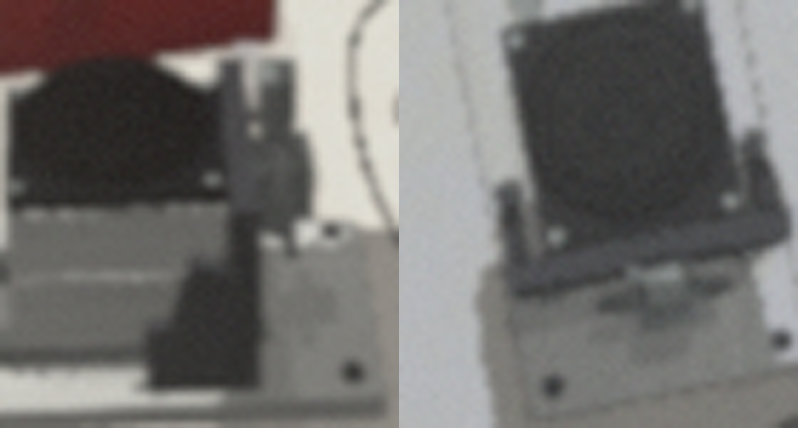

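The ring no longer sticks out: in the left half its lower end is at (290,245) → px (331,203), and the pin is upright. I'll check the angle numerically, since no pictures are left.

Run:
```python
from h import *
I=0
for _ in range(10): S=cam('side');I=I+S['color'].astype(float).mean(2)
I=(I/10).astype(int)
print('cols',list(range(320,342)))
for v in range(190,209): print(v,I[v,320:342])
for a in(1.66,1.5,1.3): print(a,proj(S,[st(-.052*np.cos(a-.087),-.0006,.089-.052*np.sin(a-.087)),st(-.026*np.cos(a-.087),.021,.089-.026*np.sin(a-.087))]).round(1).tolist())
print('tip',proj(S,st(0,-.0006,.044)),'blk',proj(S,[st(-.007,.0074,.115),st(.007,.0074,.115),st(-.013,.0104,.08),st(-.013,.0104,.056)]).round(1).tolist())
for v in(174,178,182): print(v,I[v,318:340])
print(r.read_state()['time'])
```

```text
cols [320, 321, 322, 323, 324, 325, 326, 327, 328, 329, 330, 331, 332, 333, 334, 335, 336, 337, 338, 339, 340, 341]
190 [ 67  75  75  77  80  79  76  79  84  82  76  75  73  76 109 163 201 215
 217 216 217 217]
191 [ 69  75  75  76  76  74  72  76  82  79  74  72  70  75 108 162 200 215
 217 217 217 217]
192 [ 68  74  76  76  74  71  70  75  80  78  74  72  70  74 108 163 201 214
 216 217 217 217]
193 [ 65  74  75  75  74  71  70  73  78  78  73  72  71  76 112 167 203 215
 217 217 217 217]
194 [ 62  72  76  76  74  70  70  74  78  76  73  72  70  77 119 176 208 216
 216 217 217 217]
195 [ 70  72  75  76  74  70  70  73  76  75  73  72  70  77 122 181 210 216
 216 216 217 217]
196 [ 79  71  71  71  70  68  68  72  74  73  72  70  71  78 121 180 210 216
 215 216 216 217]
197 [ 73  61  59  59  58  60  66  70  72  72  74  78  84  91 125 175 201 207
 208 209 212 213]
198 [ 65  53  50  50  51  56  65  70  71  75  92 116 130 136 150 172 179 176
 176 183 189 192]
199 [ 64  51  48  50  52  59  67  71  72  86 124 162 181 184 185 180 154 126
 121 140 157 160]
200 [ 63  49  46  48  55  71  83  
[... 625 characters left out ...]
 129]
207 [ 58  52  49  48  51  72  97 110 114 115 117 117 119 123 125 127 128 127
 127 127 127 126]
208 [ 52  50  49  47  52  71  97 110 113 113 113 115 114 118 123 126 126 127
 127 127 127 126]
1.66 [[327.7, 202.9], [328.5, 199.1]]
1.5 [[331.7, 202.5], [330.6, 198.9]]
1.3 [[336.5, 201.3], [333.1, 198.3]]
tip [[327.75797319 200.23264655]] blk [[331.8, 173.4], [324.6, 173.7], [334.7, 188.8], [334.6, 198.5]]
174 [ 91  74  73  78 115 157 164 139 116 106  94  84  86 125 181 211 216 216
 216 216 216 216]
178 [ 52  65  72  74  84 109 124 107  83  72  70  68  76 122 180 210 216 216
 216 216 217 217]
182 [ 52  66  74  74  76  98 127 117  88  74  71  72  87 127 168 190 206 215
 216 216 216 217]
19.6
```

The ring's end is darkest at px (328,203). The prediction is (327.7,202.9) for shut and 331.7 for 1.5 rad, so it is fully shut. Handing in.

```bash
python3 -c "
from bench import r
print(r.close_job())"
```

```text
the job is handed in; nothing more can be done
None
```

The job is handed in; the judging result was not shown. By my checks the sled is home, the linchpin is seated through the cross hole, its ring is shut under the tip, and the arm has let go and backed away.

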